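# Set up a colour swatch and hold the lamp shutter open

## Task

Lay the ochre swatch tile flat, painted face up, on the white stage of the photo stand, centred on the cross lines between the two brass stops with its long side running from stop to stop, and let go of it. Then pull the lamp's spring-return shutter out by its upright knob until the orange pointer lines up with the red index marker and keep it there: finish while still holding the knob at the mark, because the shutter springs shut when released. Leave the blue tile, the paint jar and the water dish where they are.

Things in the scene. Friction and masses are not known exactly. Their poses are not given: they have to be found in the camera images.
- stand: Fixed grey photo stand, 220 x 320 x 12 mm, its position and yaw vary; origin on the table. At yaw 0 its +x points away from the robot, +y left. On its far edge a green lamp house, 300 wide, 80 mm tall, front face at x = +65 mm, shutter blade before it at x = +57 to 61, 73 tall. Stage on the left (+y) half, shutter knob on the right; all else is under 31 mm tall, tile included.
- stage_centre (a point): Middle of the top face of the white stage plate (90 x 110 mm, top 20 mm above the table), where the black cross lines meet; axes as the stand's. Two brass stops lie to its +y and -y sides: 6 mm high above the plate, 30 mm long along x, 66 mm clear gap between them along y (33 mm either side of this point). No stops on the x sides.
- ochre_tile_centre (a point): Centre (5 mm above its underside) of the loose ochre-yellow swatch tile, white ceramic with a painted top: 36 mm along its x, 56 mm along its y, 10 mm thick, about 50 g. z is up when it lies painted face up. Starts flat on the table, yaw within 0.8 rad. On the stage its x axis is parallel to the stand's x (either way round).
- ochre_tile: The same ochre tile, origin at the centre of its underside.
- knob (a point): Grip point of the shutter's upright round knob (black cylinder with orange top, 22 mm diameter, from 23 to 78 mm above the table): on its axis, 55 mm above the table. It stands on a carriage block 30 x 30 mm whose top is 23 mm above the table; the blade is 67 mm beyond it. Axes as the stand's. It moves with the shutter, straight along the stand's -y.
- carriage (a joint): Shutter slide: 0 = shut (where it starts and springs back to), grows in metres as the knob is pulled along the stand's -y (to the right seen from the robot); ends at 0.085. Spring 7.2 N at 0 plus 120 N/m (10 to 16 N at the mark).
- pointer (a point): Tip of the orange pointer that sticks out from the knob's carriage towards the stand's -x, 36 mm in front of the knob's axis (same y in the stand's frame); moves with the shutter. Axes as the stand's.
- mark (a point): Middle of the red index marker, a small fixed fin 4 mm wide in y, 22 mm long in x, top 21 mm above the table, on the white scale strip beside the pointer's path. Axes as the stand's. It lies 25 to 65 mm to the -y side of the pointer when shut; the shutter is at the mark when pointer and marker have the same y in the stand's frame.
- blue_tile_centre (a point): Centre of a loose blue swatch tile of the same size, lying flat on the table; to be left alone.
- paint_jar: Loose paint jar, 52 mm diameter, 60 mm tall, origin at the centre of its underside; to be left alone.
- water_dish: Loose white dish, 84 mm diameter, 35 mm tall, origin at the centre of its underside; to be left alone.

How it is judged:
By the outcome, as a careful person would: the job done as asked, in the order asked, and still so for the second after the job is handed in, while the arm keeps its last pose, push and grip.
It also fails if it takes over 45 s, if anything falls off the work surface, if the arm or the gripper's body presses on something with over 40 N, if the wrist force passes 120 N, or if a joint passes its speed limit or range.

## Robot

A 6-joint arm with a two-finger parallel gripper is mounted at the origin on the work surface. World frame = base frame: x ahead of the robot, y to its left, z up, the work surface at z = 0. Lengths are in m, angles in rad, forces in N, time in s.
With the tool pointing down it reaches from about 0.3 to 0.775 m from the base axis. Payload 14.6 kg.
Tool frame: the origin (TCP) lies at the very end of the fingers, on their centre line; the grasp point (between the pads) lies 19 mm behind it (tcp_to_grasp is the y of the grasp point in the tool frame, in m); y points along the fingers, x is the direction in which the jaws open and shut, and the axes are right-handed (so a half turn about y gives the same grasp; the last joint's range is limited). The gripper opens to 85 mm and grips with 20 to 120 N. Pads are 22 mm wide; open, the fingers measure 114 mm over their backs; the gripper's body (76 mm by 85 mm) begins 54 mm behind the grasp point. The pads swing forward as they close: fully open they stand 13 mm farther back than shut.
Start: joints at [1.109, 0.3, 1.521, -0, 1.321, -0.067], TCP at [0.212, 0.508, 0.231] pointing down, gripper open.
Joint ranges: [-3.03, 3.03], [-0.79, 2.21], [0.23, 2.52], [-1.04, 4.18], [0, 3.07], [-2.55, 2.55]. Speed limits (rad/s): [2.22, 2.22, 2.57, 3.14, 3.14, 3.14].

## Interface

Orientations are given as a rotation vector (axis times angle).
In Python, from station import sense, snapshot, camera_model, sign_off, tcp_to_grasp gives the robot as it stands.
- The arm moves only by the tool play_rows, never from a script. Its argument "steps" is a list that holds one entry, the list of rows, each a list of 6 numbers: the shift along the tool's x, y, z as a fraction of full scale, then the turn, a rotation vector about the tool's x, y, z as a fraction of full scale. A call has 1 to 20 rows; each row shifts and turns the commanded pose from where the row before left it, along the tool's axes as they then stand; what a row does not reach is not made up. Full scale, the value 1, is 0.1 m for a shift and 360 degrees for a turn. A row lasts 1/12 s, in which the tool goes at most 41.7 mm and 7.16 degrees, less where a joint would pass 70% of its speed; a pose out of reach is approached as far as the arm can. A call with a number of a shift or a turn outside -1 to 1 is refused whole. A call with a gripper value outside its range is refused whole. "gripper" is the opening, from -1 (shut) to 1 (fully open), set as the call begins (left out, the last holds). The fingers move at their own pace and stop on an object; "newtons" is the grip in N (left out, the last holds). Time passes only in rows, so rows that do not move let the fingers close. It gives the time, the measured TCP pose, the force and the opening at its end, in the units of the state.
- sense(): the state, without advancing time (a new reading comes with each control period).
- snapshot(name): name is "scene" or "top" or "wrist"; returns the picture (400x640x3 uint8, blue, green, red); there is no depth.
- camera_model(name): a dict with "K" (3x3 intrinsics, pixels), "k1" (the pictures are not rectified: a ray, as slopes to the right and down, at radius r is drawn at 1 + k1 r^2 times it, then the intrinsics apply), "R" (3x3) and "t" (3): a world point X has camera coordinates R X + t. Camera axes: x right, y down, z forward; pixel columns grow to the right and rows downward; lengths in m; the calibration is good to about 2 mm. A picture is of the moment at which its call begins: read the wrist's pose just before it. camera_model takes no time and is no camera call; for the wrist camera it gives the pose at the moment of the call.
- sign_off(): hands the job in, once; it reports no verdict.
The state is a dict: "time": time; "joint_positions": joint angles; "qvel": joint speeds; "effort": joint torques, N m; "eef_pos": TCP position; "tcp_rot": TCP orientation; "force": force on the tool from outside, world axes, zero at the start; "torque": the same for the moment, N m; "grip_width": finger opening in m.
Only numpy, scipy, OpenCV 4.12 (cv2) and the standard library are available. Lean on these libraries where they do the work, as an engineer would, in place of code of your own. Each camera call takes 0.05 s, during which the arm holds its last target.

## Working session

There is one attempt and no reset: what is moved stays moved. The work goes in short steps, Python scripts to look and compute and a tool call to move; the robot and the scene stay as the last step left them, time stands still between calls to the robot, and variables do not carry over. Pictures are saved under pics/ and viewed, and the job is handed in when it is done.

Besides the shell and the picture viewer there is one more tool, called after "Emit:" as name([rows], argument=value, ...), one row to a line, values as JSON. play_rows: Moves the arm, as the interface text tells. Shift numbers are shares of 0.1 m and turn numbers shares of 360 degrees, none past 1 either way. Its arguments: {"type":"object","properties":{"steps":{"type":"array"},"gripper":{"type":"number"},"newtons":{"type":"number"}},"required":["steps"]}

```bash
ls; mkdir -p pics
python3 - <<'E'
from station import *
import cv2
s=sense();print(s['time'],s['eef_pos'],s['tcp_rot'],s['grip_width'],tcp_to_grasp)
for n in('scene','top','wrist'):
    m=camera_model(n);print(n,m)
    cv2.imwrite(f'pics/{n}0.png',snapshot(n))
print(sense()['time'])
E
```

```text
pics
0.0 [0.2114336  0.50745877 0.23069301] [-1.37114256 -0.91287778  0.91460432] 0.08535711969553841 -0.0187
scene {'K': array([[428.64921781,   0.        , 322.67323476],
       [  0.        , 428.64921781, 203.53971615],
       [  0.        ,   0.        ,   1.        ]]), 'k1': 0.029318547634172593, 'R': array([[ 0.67107005,  0.74138086,  0.00440544],
       [ 0.56269536, -0.50544362, -0.65414118],
       [-0.48274105,  0.44145347, -0.75635965]]), 't': array([-0.46568079, -0.2464309 ,  1.29790727])}
top {'K': array([[381.23951594,   0.        , 320.86365094],
       [  0.        , 381.23951594, 193.38782125],
       [  0.        ,   0.        ,   1.        ]]), 'k1': -0.009960138465642917, 'R': array([[ 0.02537357, -0.99850471,  0.0484204 ],
       [-0.98587897, -0.03301395, -0.1641729 ],
       [ 0.16552596, -0.043571  , -0.98524247]]), 't': array([0.04024178, 0.57808512, 0.84741341])}
wrist {'K': array([[292.2605858 ,   0.        , 316.13015454],
       [  0.        , 292.2605858 , 197.99756052],
       [  0.        ,   0.        ,   1.        ]]), 'k1': -0.03695192467128921, 'R': array([[ 3.85467796e-01,  9.22721229e-01, -3.33469763e-04],
       [ 8.86852385e-01, -3.70383714e-01,  2.76240388e-01],
       [ 2.54769359e-01, -1.06777512e-01, -9.61088517e-01]]), 't': array([-0.55013568, -0.03567353,  0.37812137])}
0.15
```

View pics/top0.png

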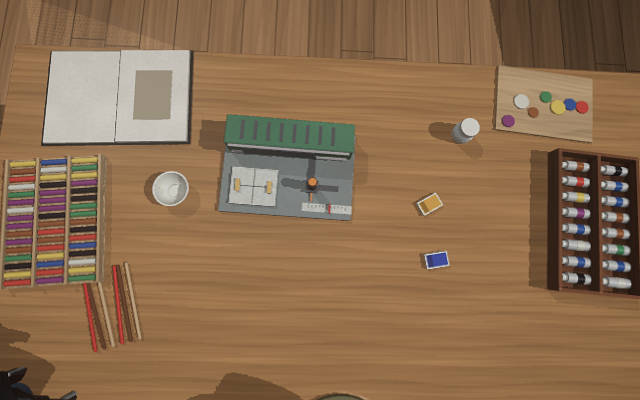

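View pics/scene0.png

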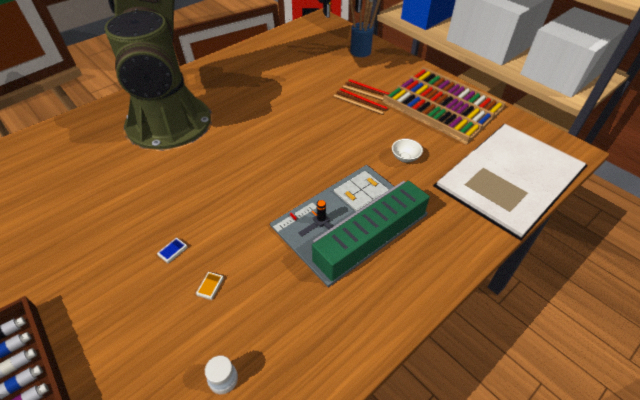

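View pics/wrist0.png

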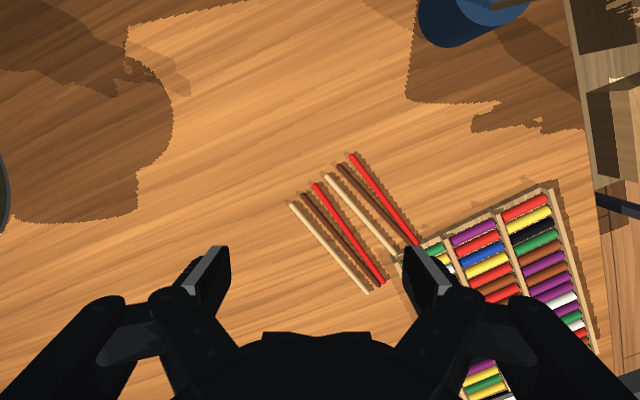

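The top view shows the ochre tile at (430,204), the blue tile at (437,260), the stage cross near (254,186), the knob top at (312,182) and the red marker at (329,209). The scene view shows the same items, with the ochre tile at (210,286) and the knob at (321,204).

```bash
cat > h.py <<'E'
import numpy as np, cv2
from station import *
from scipy.spatial.transform import Rotation as Ro
def undist(m,p):
    p=np.atleast_2d(np.float64(p)).reshape(-1,1,2)
    return cv2.undistortPoints(p,m['K'],np.array([m['k1'],0,0,0,0.]),).reshape(-1,2)
def plane(m,p,z):
    u=undist(m,p); d=np.c_[u,np.ones(len(u))]@m['R']; c=-m['R'].T@m['t']
    return c+d*((z-c[2])/d[:,2])[:,None]
def proj(m,X):
    X=np.atleast_2d(np.float64(X)); rv=cv2.Rodrigues(m['R'])[0]
    return cv2.projectPoints(X,rv,m['t'],m['K'],np.array([m['k1'],0,0,0,0.]))[0].reshape(-1,2)
def masks(im,lo,hi,mina=4):
    hsv=cv2.cvtColor(im,cv2.COLOR_BGR2HSV); k=cv2.inRange(hsv,lo,hi)
    n,l,st,ce=cv2.connectedComponentsWithStats(k)
    return k,[(ce[i],st[i]) for i in range(1,n) if st[i][4]>=mina],l
E
python3 - <<'E'
from h import *
for n in('top','scene'):
    im=cv2.imread(f'pics/{n}0.png');m=camera_model(n)
    c=(200,90,460,280) if n=='top' else (150,150,460,310)
    x0,y0,x1,y1=c
    for nm,lo,hi,z in(('yellow',(15,150,150),(28,255,255),.01),('red',(0,180,120),(5,255,255),.021),('red2',(174,180,120),(180,255,255),.021),('orange',(6,200,180),(14,255,255),.078),('blue',(110,120,80),(130,255,255),.01)):
        k,r,l=masks(im[y0:y1,x0:x1],lo,hi,3)
        for ce,st in r:
            if len(r)>40: break
            p=ce+[x0,y0]; print(n,nm,p.round(1),st[4],plane(m,p,z)[0].round(4))
im=cv2.imread('pics/top0.png')[105:225,205:365];cv2.imwrite('pics/topcrop.png',cv2.resize(im,None,fx=5,fy=5,interpolation=cv2.INTER_CUBIC))
E
```

```text
top yellow [431.4 202.4] 149 [ 0.5695 -0.2184  0.01  ]
top yellow [422.4 208. ] 9 [ 0.5548 -0.1956  0.01  ]
top blue [437.9 259.1] 185 [ 0.4316 -0.2311  0.01  ]
scene yellow [288.1 233.8] 21341 [ 0.5746 -0.0023  0.01  ]
scene yellow [194.  150.3] 3 [ 0.1734 -0.0135  0.01  ]
scene yellow [375. 150.] 3 [0.5099 0.3648 0.01  ]
scene yellow [457.7 150.3] 3 [0.6658 0.5358 0.01  ]
scene yellow [390.4 155. ] 7 [0.5527 0.3816 0.01  ]
scene yellow [389.8 159. ] 33 [0.5625 0.3682 0.01  ]
scene yellow [200.5 169. ] 4 [ 0.2494 -0.0396  0.01  ]
scene yellow [324.7 173. ] 3 [0.4827 0.1983 0.01  ]
scene yellow [337.5 177.5] 46 [0.518  0.2122 0.01  ]
scene yellow [394.3 177.5] 6 [0.6183 0.3241 0.01  ]
scene yellow [371.8 181.5] 33 [0.5885 0.2693 0.01  ]
scene yellow [389.7 179. ] 3 [0.6138 0.3108 0.01  ]
scene yellow [396.7 179.3] 3 [0.6269 0.3236 0.01  ]
scene yellow [394.  182.2] 13 [0.6291 0.3107 0.01  ]
scene yellow [349.9 195.3] 37 [0.5849 0.1923 0.01  ]
scene yellow [300.4 201.2] 5 [0.5159 0.0855 0.01  ]
scene yellow [295.3 205.3] 3 [0.5179 0.0672 0.01  ]
scene yellow [458.6 226.8] 5 [0.8308 0.3144 0.01  ]
scene yellow [153.1 236.7] 33 [ 0.3706 -0.2411  0.01  ]
scene yellow [294.4 266.6] 12 [ 0.6544 -0.049   0.01  ]
scene yellow [300.  265.6] 7 [ 0.6607 -0.0381  0.01  ]
scene yellow [304.  268.4] 8 [ 0.6722 -0.0362  0.01  ]
scene yellow [213.9 275.4] 17 [ 0.5542 -0.1936  0.01  ]
scene yellow [207.8 286.2] 207 [ 0.5682 -0.2177  0.01  ]
scene yellow [309. 282.] 3 [ 0.7056 -0.0505  0.01  ]
scene yellow [458.8 293. ] 4 [0.9376 0.1683 0.01  ]
scene yellow [380.5 303.2] 4 [0.8434 0.0272 0.01  ]
scene yellow [280.3 307. ] 6 [ 0.7104 -0.1331  0.01  ]
scene red [292.7 216. ] 19 [0.5474 0.0352 0.021 ]
scene orange [320.9 202.7] 33 [0.5979 0.0811 0.078 ]
scene orange [313.8 212.6] 5 [0.6092 0.0493 0.078 ]
scene blue [171.1 248.9] 204 [ 0.4294 -0.2274  0.01  ]
```

View pics/topcrop.png

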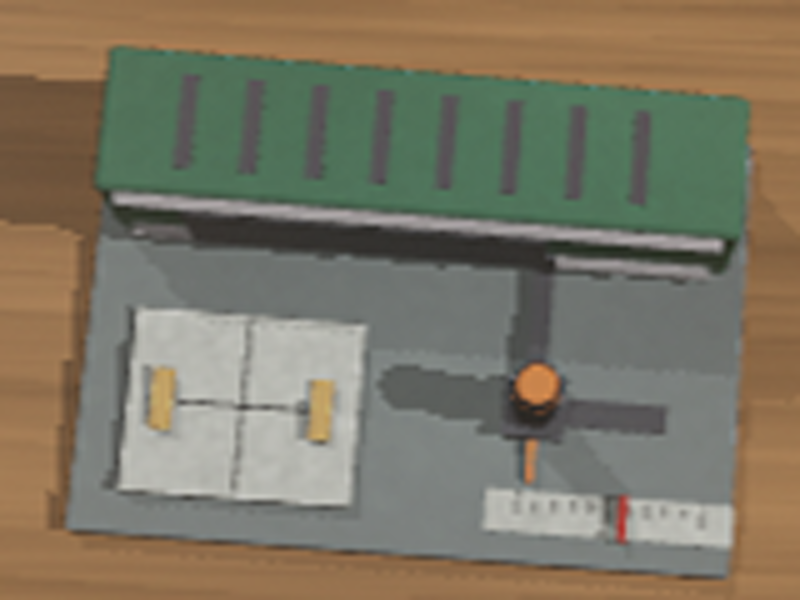

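The crop shows the stage plate corners at about (135,308), (367,325), (352,506) and (120,490), with the cross at (242,407). The knob top is at (538,384), the pointer tip at (530,482) and the red fin at (622,519).

Run:
```python
from h import *
m=camera_model('top')
f=lambda x,y:[(x+.5)/5-.5+205,(y+.5)/5-.5+105]
C=[f(*a) for a in((135,308),(367,325),(352,506),(120,490))]
P=plane(m,C,.02);print(P.round(4),P.mean(0),[np.linalg.norm(P[i]-P[i-1]).round(4) for i in range(4)])
print('cross',plane(m,f(242,407),.02))
d=P[0]-P[1]+P[3]-P[2];print('y-axis yaw',np.arctan2(-d[0],d[1]))
d=P[0]-P[3]+P[1]-P[2];print('x-axis yaw',np.arctan2(d[1],d[0]))
for n,p,z in(('knob',f(538,384),.078),('ptr',f(530,480),.018),('mark',f(622,519),.021),('stopL',f(162,397),.026),('stopR',f(321,409),.026)):print(n,plane(m,p,z)[0].round(4))
im=cv2.imread('pics/top0.png')[185:225,405:455]
hsv=cv2.cvtColor(im,cv2.COLOR_BGR2HSV)
k=((hsv[...,2]>175)&((hsv[...,1]<60)|(hsv[...,1]>190))).astype(np.uint8)
n,l,st,ce=cv2.connectedComponentsWithStats(k);i=1+np.argmax(st[1:,4]);pts=np.argwhere(l==i)[:,::-1].astype(np.float32)
r=cv2.minAreaRect(pts);print(r,st[i]);B=plane(m,cv2.boxPoints(r)+[405,185],.01);print(B.round(4),B.mean(0),[np.linalg.norm(B[i]-B[i-1]).round(4) for i in range(4)])
for i in range(2):
    d=B[i+1]-B[i];print(np.linalg.norm(d),np.arctan2(d[1],d[0]))
cv2.imwrite('pics/tile0.png',cv2.resize(im,None,fx=12,fy=12,interpolation=cv2.INTER_CUBIC))
s=sense();R=Ro.from_rotvec(s['tcp_rot']).as_matrix();print(R.round(3))
mw=camera_model('wrist');print('cam in tool',R.T@(-mw['R'].T@mw['t']-s['eef_pos']));print((mw['R']@R).round(3))
```

```text
[[0.6406 0.2738 0.02  ]
 [0.6362 0.1617 0.02  ]
 [0.5474 0.165  0.02  ]
 [0.5516 0.2753 0.02  ]] [0.59395202 0.21894639 0.02      ] [np.float64(0.089), np.float64(0.1122), np.float64(0.0889), np.float64(0.1104)]
cross [[0.5936935  0.21978228 0.02      ]]
y-axis yaw -0.038237315358857354
x-axis yaw -0.026251173283169154
knob [0.5984 0.079  0.078 ]
ptr [0.563  0.0803 0.018 ]
mark [0.5451 0.0356 0.021 ]
stopL [0.5961 0.2571 0.026 ]
stopR [0.5929 0.1814 0.026 ]
((24.784618377685547, 18.623075485229492), (14.512062072753906, 22.078182220458984), 60.2551155090332) [12  8 26 22 79]
[[ 0.5672 -0.1812  0.01  ]
 [ 0.5963 -0.23    0.01  ]
 [ 0.5652 -0.2473  0.01  ]
 [ 0.5365 -0.1986  0.01  ]] [ 0.5663259  -0.21426145  0.01      ] [np.float64(0.0353), np.float64(0.0568), np.float64(0.0356), np.float64(0.0565)]
0.05676612876504661 -1.0334541079523127
0.035556652311217234 -2.6323700413058653
[[ 0.385 -0.    -0.923]
 [ 0.923 -0.001  0.385]
 [-0.001 -1.     0.   ]]
cam in tool [ 0.00038779 -0.14232034  0.06965712]
[[ 1.    -0.001 -0.001]
 [-0.001 -0.276 -0.961]
 [ 0.     0.961 -0.276]]
```

View pics/tile0.png

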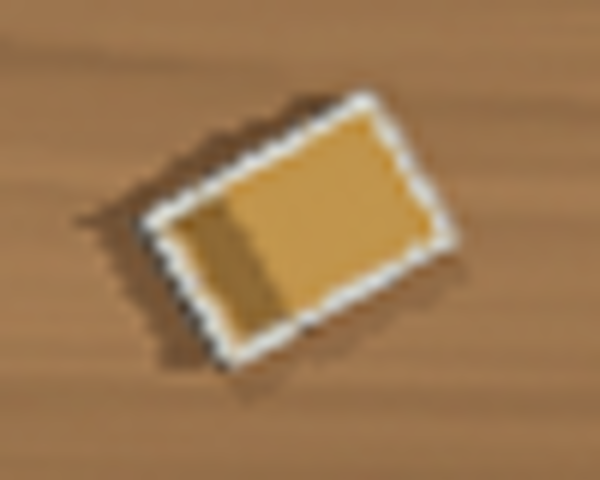

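The tile crop shows the ochre face up; its size measures 57 x 36 mm, which matches. Its centre is at (0.566,-0.214) with yaw about 0.54. I turn the tool by 0.102 turn, then travel above the tile.

Emit:
play_rows([
  [[0, 0, 0, 0, 0.017, 0], [0, 0, 0, 0, 0.017, 0], [0, 0, 0, 0, 0.017, 0], [0, 0, 0, 0, 0.017, 0], [0, 0, 0, 0, 0.017, 0], [0, 0, 0, 0, 0.017, 0], [-0.03, 0.05, -0.4, 0, 0, 0], [-0.03, 0.05, -0.4, 0, 0, 0], [-0.03, 0.05, -0.4, 0, 0, 0], [-0.03, 0.05, -0.4, 0, 0, 0], [-0.03, 0.05, -0.4, 0, 0, 0], [-0.03, 0.05, -0.4, 0, 0, 0], [-0.03, 0.05, -0.4, 0, 0, 0], [-0.03, 0.05, -0.4, 0, 0, 0], [-0.03, 0.05, -0.4, 0, 0, 0], [-0.03, 0.05, -0.4, 0, 0, 0], [-0.03, 0.05, -0.4, 0, 0, 0], [-0.03, 0.05, -0.4, 0, 0, 0], [-0.03, 0.05, -0.4, 0, 0, 0], [-0.03, 0.05, -0.4, 0, 0, 0]],
], gripper=1)

```text
time: 1.82
eef_pos: [0.4614, 0.0025, 0.161]
tcp_rot: [-1.53, -0.419, 0.419]
force: [0.1, -0.0, 0.8]
grip_width: 0.0856
```

Emit:
play_rows([
  [[-0.03, 0.05, -0.4, 0, 0, 0], [-0.03, 0.05, -0.4, 0, 0, 0], [-0.03, 0.05, -0.4, 0, 0, 0], [-0.03, 0.05, -0.4, 0, 0, 0], [-0.03, 0.05, -0.4, 0, 0, 0], [-0.03, 0.05, -0.4, 0, 0, 0], [0, 0, 0, 0, 0, 0], [0, 0, 0, 0, 0, 0]],
])

```text
time: 2.48
eef_pos: [0.5676, -0.2125, 0.1299]
tcp_rot: [-1.529, -0.416, 0.419]
force: [-0.5, 0.1, -0.1]
grip_width: 0.0856
```

```bash
cat >> h.py <<'E'
def st():
    s=sense();R=Ro.from_rotvec(s['tcp_rot']).as_matrix();th=np.arctan2(R[1,0],R[0,0])
    print('t',round(s['time'],2),'pos',np.round(s['eef_pos'],4),'th',round(th,4),'tilt',R[:,1].round(3),'F',np.round(s['force'],1),'w',round(s['grip_width'],4))
    return s,R,th
def todo(pos,th=None):
    s,R,t0=st(); d=R.T@(np.array(pos)-s['eef_pos'])*10
    print('tool shift fractions',d.round(4),'turn',None if th is None else round((t0-th)/(2*np.pi),4))
E
python3 - <<'E'
from h import *
s,R,t=st()
m=camera_model('wrist');im=snapshot('wrist');cv2.imwrite('pics/w1.png',im)
print(proj(m,[[.566,-.214,.01]]))
E
```

```text
t 2.48 pos [ 0.5676 -0.2125  0.1299] th 0.5328 tilt [-0.002  0.001 -1.   ] F [-0.5  0.1 -0.1] w 0.0856
[[313.23235096 193.25087376]]
```

View pics/w1.png

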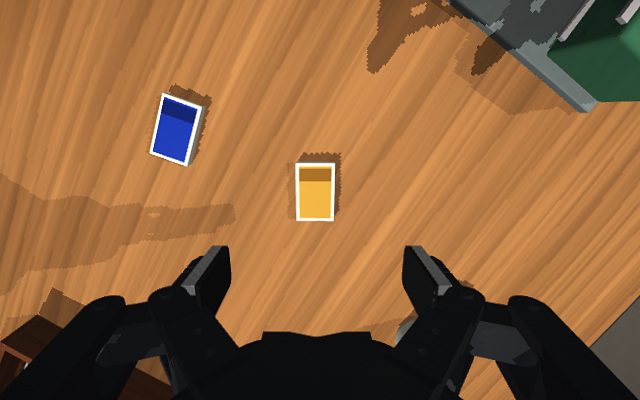

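The wrist view shows the ochre tile at (316,192), upright between the fingers. The blue tile at (176,130) and the stand at top right are both well clear.

Run:
```python
from h import *
m=camera_model('wrist');im=cv2.imread('pics/w1.png')
x0,y0=270,140
g=im[y0:245,x0:365];hsv=cv2.cvtColor(g,cv2.COLOR_BGR2HSV)
k=((hsv[...,1]<60)&(hsv[...,2]>190)).astype(np.uint8)
n,l,stt,ce=cv2.connectedComponentsWithStats(k);i=1+np.argmax(stt[1:,4]);p=np.argwhere(l==i)[:,::-1].astype(np.float32)
r=cv2.minAreaRect(p);print(r)
b=cv2.boxPoints(r)+[x0,y0]
# grow half px each side
c=b.mean(0);B=plane(m,b,.01);print(B.round(4),B.mean(0))
for i in range(2):
    d=B[i+1]-B[i];print(np.linalg.norm(d),np.arctan2(d[1],d[0]))
c=B.mean(0);
todo([c[0],c[1],.003],None)
```

```text
((44.5, 51.5), (57.0, 39.0), 90.0)
[[ 0.5375 -0.1969  0.01  ]
 [ 0.5679 -0.1789  0.01  ]
 [ 0.5965 -0.2257  0.01  ]
 [ 0.5644 -0.2446  0.01  ]] [ 0.56656768 -0.21152809  0.01      ]
0.03529588493374009 0.5332915667223244
0.054828274477804584 -1.0208557538718372
t 2.53 pos [ 0.5675 -0.2113  0.1305] th 0.5342 tilt [-0.001  0.001 -1.   ] F [-0.5  0.5  1. ] w 0.0853
tool shift fractions [-8.4000e-03  1.2747e+00  8.0000e-04] turn None
```

Emit:
play_rows([
  [[-0.008, 0.3, 0, 0, 0, 0], [0, 0.3, 0, 0, 0, 0], [0, 0.3, 0, 0, 0, 0], [0, 0.25, 0, 0, 0, 0], [0, 0.125, 0, 0, 0, 0], [0, 0, 0, 0, 0, 0], [0, 0, 0, 0, 0, 0]],
], gripper=0.2)

```text
time: 3.12
eef_pos: [0.5675, -0.211, 0.0047]
tcp_rot: [-1.53, -0.42, 0.42]
force: [-0.1, -1.2, 0.6]
grip_width: 0.0509
```

Emit:
play_rows([
  [[0, 0, 0, 0, 0, 0], [0, 0, 0, 0, 0, 0], [0, 0, 0, 0, 0, 0], [0, 0, 0, 0, 0, 0], [0, 0, 0, 0, 0, 0], [0, 0, 0, 0, 0, 0]],
], gripper=-1, newtons=40)

```text
time: 3.62
eef_pos: [0.5682, -0.2117, 0.0061]
tcp_rot: [-1.532, -0.422, 0.417]
force: [-1.4, 2.3, 4.7]
grip_width: 0.0344
```

Run:
```python
from h import *
st();cv2.imwrite('pics/w2.png',snapshot('wrist'))
```

```text
t 3.62 pos [ 0.5682 -0.2117  0.0061] th 0.5352 tilt [ 0.003 -0.001 -1.   ] F [-1.4  2.3  4.7] w 0.0344
```

View pics/w2.png

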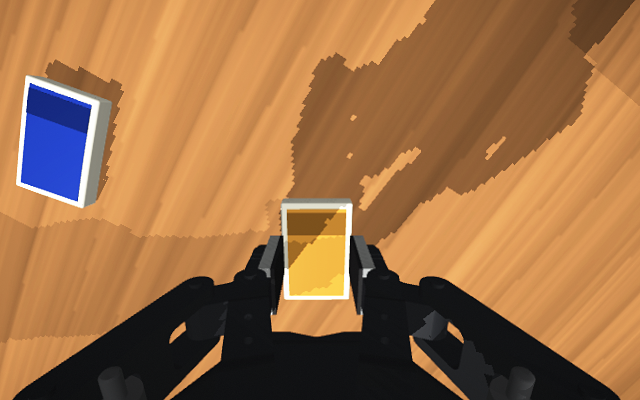

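The tile is held between the pads (rows 200–300, opening about 35 mm). I lift it.

Emit:
play_rows([
  [[0, -0.1, 0, 0, 0, 0], [0, -0.3, 0, 0, 0, 0], [0, -0.4, 0, 0, 0, 0], [0, -0.4, 0, 0, 0, 0], [0, 0, 0, 0, 0, 0], [0, 0, 0, 0, 0, 0]],
])

```text
time: 4.17
eef_pos: [0.5683, -0.212, 0.1279]
tcp_rot: [-1.534, -0.424, 0.416]
force: [0.3, 0.2, -1.9]
grip_width: 0.0341
```

```bash
cat >> h.py <<'E'
def heldtile(m,im,s,R,h):
    "held tile outline: rays onto the plane of tile top, h above TCP; returns centre in tool x,z"
    x0,y0=250,170
    g=im[y0:330,x0:390];hsv=cv2.cvtColor(g,cv2.COLOR_BGR2HSV)
    k=cv2.inRange(hsv,(18,140,110),(28,255,255))
    n,l,stt,ce=cv2.connectedComponentsWithStats(k);i=1+np.argmax(stt[1:,4]);p=np.argwhere(l==i)[:,::-1].astype(np.float32)
    b=cv2.boxPoints(cv2.minAreaRect(p))+[x0,y0];print('box',b.round(1).tolist(),stt[i])
    B=plane(m,b,s['eef_pos'][2]+h);L=(B-s['eef_pos'])@R*1000;print('tool mm',L.round(1).tolist(),'mean',L.mean(0).round(1))
    return L
E
python3 - <<'E'
from h import *
s,R,t=st();m=camera_model('wrist');im=snapshot('wrist');cv2.imwrite('pics/w3.png',im)
heldtile(m,im,s,R,.005)
E
```

```text
t 4.17 pos [ 0.5683 -0.212   0.1279] th 0.5351 tilt [ 0.006 -0.003 -1.   ] F [ 0.3  0.2 -1.9] w 0.0341
box [[289.0, 235.0], [344.0, 235.0], [344.0, 295.0], [289.0, 295.0]] [  39   65   56   61 2908]
tool mm [[-13.1, -5.1, 11.1], [14.8, -5.0, 11.0], [15.8, -4.8, -24.3], [-14.1, -4.9, -24.2]] mean [ 0.8 -5.  -6.6]
```

View pics/w3.png

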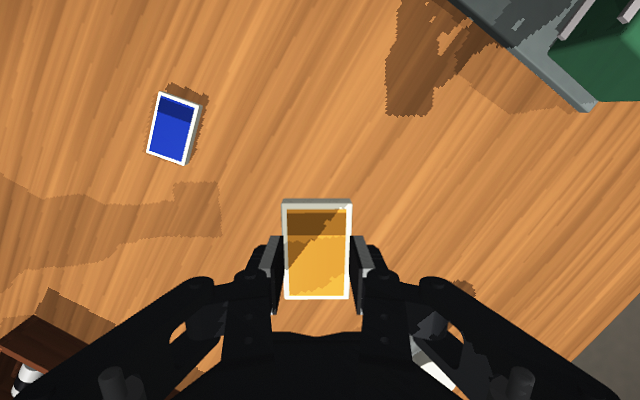

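The tile is held squarely. Its top-face corners are at about (283,204), (351,204), (349,299) and (285,299).

Run:
```python
from h import *
s,R,t=st();m=camera_model('wrist');im=cv2.imread('pics/w3.png')
hsv=cv2.cvtColor(im,cv2.COLOR_BGR2HSV)
print(hsv[196:210,317].tolist());print(hsv[290:304,317].tolist());print(im[220,276:292].tolist());print(im[220,344:358].tolist())
b=[(282.5,203.5),(351.5,203.5),(349.5,299.5),(284.5,299.5)]
for h in(.004,.006,.008):
    B=plane(m,b,s['eef_pos'][2]+h);L=(B-s['eef_pos'])@R*1000;print(h,L.round(1).tolist(),L.mean(0).round(1), L[0]-L[3])
todo([.5937,.2195,.14],-.033)
```

```text
t 4.22 pos [ 0.5674 -0.2116  0.1255] th 0.5352 tilt [ 0.002 -0.001 -1.   ] F [-0.2 -0.1 -1.6] w 0.034
[[15, 158, 203], [14, 151, 198], [15, 98, 156], [38, 18, 116], [27, 23, 120], [28, 25, 122], [28, 26, 127], [28, 22, 172], [27, 23, 204], [28, 22, 205], [28, 22, 206], [30, 19, 206], [25, 38, 203], [18, 112, 191]]
[[21, 181, 247], [21, 180, 247], [21, 181, 247], [21, 182, 247], [21, 187, 247], [24, 147, 249], [90, 2, 255], [60, 1, 255], [0, 0, 255], [17, 104, 219], [14, 165, 189], [14, 160, 190], [14, 158, 192], [14, 158, 191]]
[[85, 148, 214], [84, 147, 214], [82, 143, 210], [81, 142, 209], [77, 131, 192], [105, 129, 149], [170, 185, 183], [192, 208, 209], [188, 205, 205], [193, 208, 209], [164, 184, 189], [39, 87, 123], [20, 69, 108], [25, 72, 111], [23, 70, 109], [25, 72, 111]]
[[37, 117, 178], [56, 135, 191], [210, 238, 243], [255, 255, 255], [250, 253, 253], [251, 254, 254], [251, 254, 253], [200, 222, 229], [74, 131, 191], [75, 136, 204], [77, 135, 199], [76, 135, 199], [78, 137, 201], [80, 140, 206]]
0.004 [[-16.0, -4.1, 27.5], [18.2, -4.0, 27.5], [19.0, -3.9, -27.8], [-16.8, -4.0, -27.8]] [ 1.1 -4.  -0.2] [ 0.80466465 -0.11847591 55.28427994]
0.006 [[-15.7, -6.1, 28.1], [17.9, -6.0, 28.1], [18.7, -5.9, -26.4], [-16.5, -6.0, -26.4]] [ 1.1 -6.   0.9] [ 0.79301488 -0.11676064 54.48388544]
0.008 [[-15.5, -8.1, 28.7], [17.7, -8.0, 28.7], [18.5, -7.9, -25.0], [-16.3, -8.0, -24.9]] [ 1.1 -8.   1.9] [ 0.78136511 -0.11504537 53.68349094]
t 4.22 pos [ 0.5674 -0.2116  0.1255] th 0.5352 tilt [ 0.002 -0.001 -1.   ] F [-0.2 -0.1 -1.6] w 0.034
tool shift fractions [ 2.4245 -0.1489  3.574 ] turn 0.0904
```

Emit:
play_rows([
  [[0, 0, 0, 0, 0.015, 0], [0, 0, 0, 0, 0.015, 0], [0, 0, 0, 0, 0.015, 0], [0, 0, 0, 0, 0.015, 0], [0, 0, 0, 0, 0.015, 0], [0, 0, 0, 0, 0.0154, 0], [0.013, -0.017, 0.2, 0, 0, 0], [0.013, -0.017, 0.4, 0, 0, 0], [0.013, -0.017, 0.4, 0, 0, 0], [0.013, -0.017, 0.4, 0, 0, 0], [0.013, -0.017, 0.4, 0, 0, 0], [0.013, -0.017, 0.4, 0, 0, 0], [0.013, -0.017, 0.4, 0, 0, 0], [0.013, -0.017, 0.4, 0, 0, 0], [0.013, -0.017, 0.4, 0, 0, 0], [0, 0, 0, 0, 0, 0], [0, 0, 0, 0, 0, 0], [0, 0, 0, 0, 0, 0]],
])

```text
time: 5.72
eef_pos: [0.5896, 0.1276, 0.1382]
tcp_rot: [-1.571, 0.027, -0.024]
force: [-0.2, 0.1, -1.0]
grip_width: 0.0339
```

Run:
```python
from h import *
s,R,t=st();m=camera_model('wrist');im=snapshot('wrist');cv2.imwrite('pics/w4.png',im)
print(proj(m,[[.5937,.2195,.02]]))
```

```text
t 5.72 pos [0.5896 0.1276 0.1382] th -0.0326 tilt [-0.002 -0.    -1.   ] F [-0.2  0.1 -1. ] w 0.0339
[[316.94156611  87.78779157]]
```

View pics/w4.png

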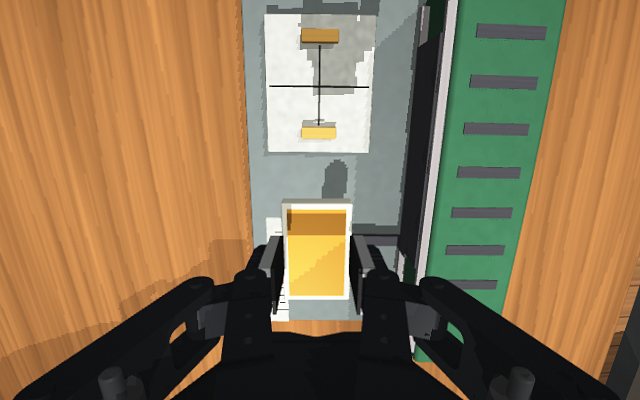

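The wrist view shows the stage with its cross at about (319.5,87), stops at (320,36) and (319,132), and the held tile below. I find the cross more exactly.

Run:
```python
from h import *
s,R,t=st();m=camera_model('wrist');im=cv2.imread('pics/w4.png')
g=cv2.cvtColor(im,cv2.COLOR_BGR2GRAY).astype(float)
V=[];H=[]
for y in list(range(50,78))+list(range(96,122)):
    r=g[y,310:330];w=np.clip(np.median(r)-r-50,0,None)
    if w.sum()>0:V.append((310+(w*np.arange(20)).sum()/w.sum(),y))
for x in list(range(275,310))+list(range(330,362)):
    r=g[78:96,x];w=np.clip(np.median(r)-r-50,0,None)
    if w.sum()>0:H.append((x,78+(w*np.arange(18)).sum()/w.sum()))
V=plane(m,V,.02);H=plane(m,H,.02);print(len(V),len(H))
a=np.polyfit(V[:,1],V[:,0],1);b=np.polyfit(H[:,0],H[:,1],1)
print('res',np.std(V[:,0]-np.polyval(a,V[:,1])),np.std(H[:,1]-np.polyval(b,H[:,0])))
print('yaws',-a[0],b[0])
y=(b[0]*a[1]+b[1])/(1-a[0]*b[0]);x=a[0]*y+a[1];print('cross',x,y)
St=plane(m,[(320,29.5),(320,42.5),(319,127),(319,138)],.026);print(St.round(4))
# fraction shift from pose at picture
todo([x,y,.05],None)
```

```text
t 5.77 pos [0.5897 0.127  0.1384] th -0.0336 tilt [-0.001 -0.    -1.   ] F [-0.7 -0.2 -0.5] w 0.0344
54 67
res 7.399949610960782e-05 7.801101974190988e-05
yaws -0.04511353148306387 -0.047885822689046835
cross 0.5956130518965469 0.22020872808006647
[[0.5979 0.2619 0.026 ]
 [0.5976 0.2525 0.026 ]
 [0.5947 0.1869 0.026 ]
 [0.5944 0.1777 0.026 ]]
t 5.77 pos [0.5897 0.127  0.1384] th -0.0336 tilt [-0.001 -0.    -1.   ] F [-0.7 -0.2 -0.5] w 0.0344
tool shift fractions [0.0286 0.8832 0.9334] turn None
```

Emit:
play_rows([
  [[0.005, 0, 0.3, 0, 0.002, 0], [0.005, 0, 0.3, 0, 0, 0], [0.009, 0, 0.33, 0, 0, 0], [0, 0.3, 0, 0, 0, 0], [0, 0.3, 0, 0, 0, 0], [0, 0.3, 0, 0, 0, 0], [0, 0, 0, 0, 0, 0], [0, 0, 0, 0, 0, 0]],
])

```text
time: 6.43
eef_pos: [0.5955, 0.2194, 0.0483]
tcp_rot: [-1.571, 0.039, -0.035]
force: [0.3, 0.4, 0.7]
grip_width: 0.0337
```

Run:
```python
from h import *
s,R,t=st();m=camera_model('wrist');im=snapshot('wrist');cv2.imwrite('pics/w5.png',im)
im=snapshot('top');cv2.imwrite('pics/t5.png',cv2.resize(im[105:225,205:365],None,fx=5,fy=5,interpolation=cv2.INTER_CUBIC))
```

```text
t 6.43 pos [0.5955 0.2194 0.0483] th -0.047 tilt [-0.003 -0.001 -1.   ] F [0.3 0.4 0.7] w 0.0337
```

View pics/w5.png

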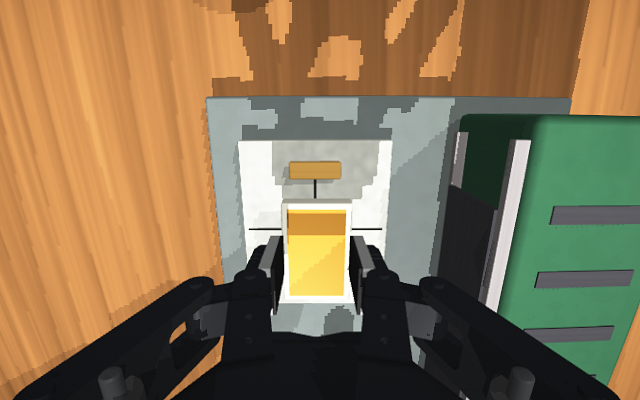

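The cross line's ends show at row 229 on both sides of the tile. The upper arm of the cross is at column 315 and the far stop at (315,170). I compare the cross with the held tile.

Run:
```python
from h import *
s,R,t=st();m=camera_model('wrist');im=cv2.imread('pics/w5.png')
g=cv2.cvtColor(im,cv2.COLOR_BGR2GRAY).astype(float)
H=[];V=[]
for x in list(range(252,272))+list(range(356,380)):
    r=g[220:240,x];w=np.clip(np.median(r)-r-50,0,None)
    if w.sum()>0:H.append((x,220+(w*np.arange(20)).sum()/w.sum()))
for y in range(183,197):
    r=g[y,305:325];w=np.clip(np.median(r)-r-50,0,None)
    if w.sum()>0:V.append((305+(w*np.arange(20)).sum()/w.sum(),y))
print(len(H),len(V))
f=lambda p,z:(plane(m,p,z)-s['eef_pos'])@R*1000
Hl=f(H,.02);Vl=f(V,.02);a=np.polyfit(Hl[:,0],Hl[:,2],1);v=np.polyfit(Vl[:,2],Vl[:,0],1)
print('H line z at x=0',a,'V line x',v,Vl.mean(0)); 
z=a[1];x=np.polyval([-a[0],Vl[:,0].mean()+a[0]*Vl[:,2].mean()],z)
print('cross tool mm',x,z)
hsv=cv2.cvtColor(im,cv2.COLOR_BGR2HSV);print(hsv[196:212,317].tolist());print(hsv[290:308,317,:].tolist());print(g[220,276:292],g[220,344:360])
```

```text
t 6.53 pos [0.597  0.2203 0.0512] th -0.0466 tilt [ 0.002  0.001 -1.   ] F [-0.2 -0.1 -0.6] w 0.0339
44 14
H line z at x=0 [-0.00958563 -0.53188421] V line x [ 0.0034601 -0.4351318] [-0.34513478 31.24567869 26.00991825]
cross tool mm -0.5995546314049318 -0.5318842113732415
[[39, 13, 200], [36, 13, 199], [33, 17, 178], [26, 25, 153], [28, 23, 156], [26, 24, 158], [26, 24, 162], [28, 23, 208], [26, 7, 253], [30, 1, 255], [30, 1, 255], [0, 0, 255], [90, 1, 255], [26, 52, 254], [24, 177, 253], [24, 168, 253]]
[[24, 152, 252], [24, 152, 252], [24, 152, 252], [24, 153, 252], [24, 157, 252], [25, 113, 253], [90, 1, 255], [0, 0, 254], [30, 2, 254], [24, 5, 252], [30, 4, 249], [36, 5, 250], [30, 5, 254], [72, 13, 196], [79, 20, 183], [81, 18, 184], [83, 17, 181], [83, 17, 181]]
[237. 236. 236. 237. 227. 174. 201. 224. 221. 224. 201. 102. 112. 160.
 156. 155.] [149. 168. 248. 255. 255. 255. 254. 220. 243. 251. 251. 251. 251. 251.
 251. 250.]
```

View pics/t5.png

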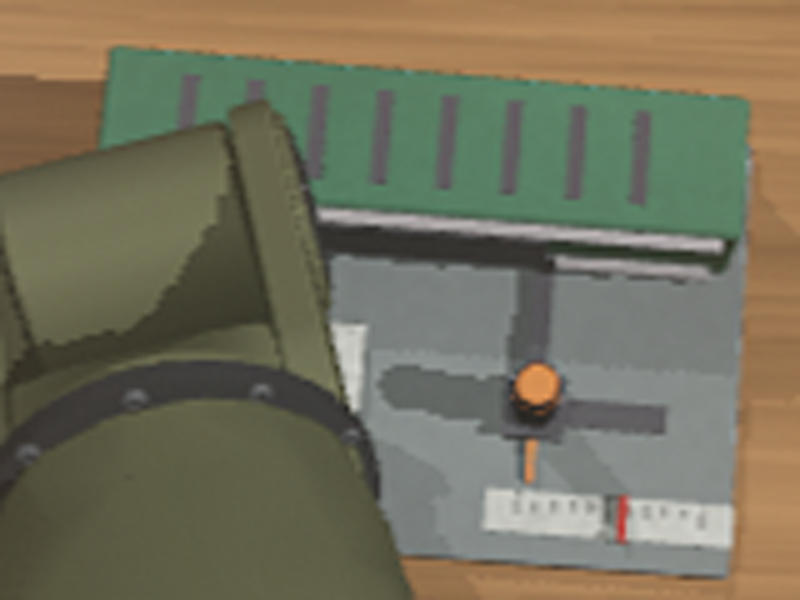

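Emit:
play_rows([
  [[-0.014, 0, -0.008, 0, 0.001, 0], [0, 0.12, 0, 0, 0, 0], [0, 0.08, 0, 0, 0, 0], [0, 0.04, 0, 0, 0, 0], [0, 0, 0, 0, 0, 0], [0, 0, 0, 0, 0, 0]],
])

```text
time: 7.03
eef_pos: [0.5943, 0.2199, 0.0261]
tcp_rot: [-1.571, 0.041, -0.04]
force: [-8.8, -3.7, 16.4]
grip_width: 0.0342
```

Run:
```python
from h import *
s,R,t=st();m=camera_model('wrist');im=snapshot('wrist');cv2.imwrite('pics/w6.png',im)
```

```text
t 7.03 pos [0.5943 0.2199 0.0261] th -0.0516 tilt [-0. -0. -1.] F [-8.8 -3.7 16.4] w 0.0342
```

View pics/w6.png

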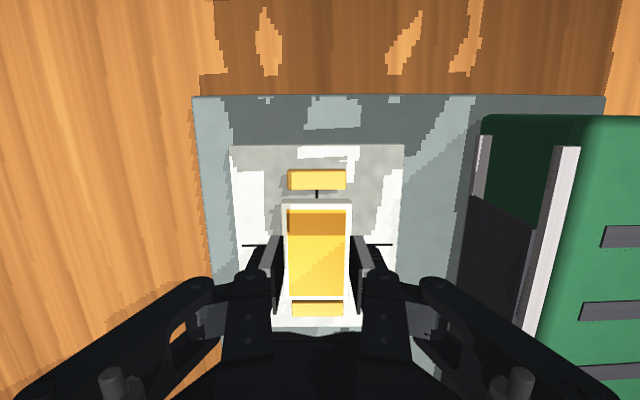

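The tile is down, with 16 N of contact. Column 317 carries both the cross line and the tile's middle. The far stop's inner edge is at row 190, the tile's far edge at about 205 and its near edge at about 300. I check the centring before release.

Run:
```python
from h import *
s,R,t=st();m=camera_model('wrist');im=cv2.imread('pics/w6.png')
e=s['eef_pos']
f=lambda p,z:((plane(m,p,z)-e)@R*1000).round(1)
hsv=cv2.cvtColor(im,cv2.COLOR_BGR2HSV);print([ (y,hsv[y,317].tolist()) for y in list(range(186,212))+list(range(294,322))])
print('H',f([(249,245),(384,245)],.02));print('V',f([(317,194)],.02))
print('stop far inner',f([(317,190)],.026)); print('tile',f([(282,204.5),(351.5,204.5),(349.5,299.5),(284.5,299.5)],.03))
cv2.imwrite('pics/w6c.png',cv2.resize(im[140:330,225:410],None,fx=3,fy=3,interpolation=cv2.INTER_NEAREST))
```

```text
t 7.08 pos [0.5943 0.2199 0.026 ] th -0.0516 tilt [-0. -0. -1.] F [-8.4 -4.1 16.5] w 0.0339
[(186, [26, 121, 254]), (187, [26, 121, 254]), (188, [26, 123, 255]), (189, [18, 161, 237]), (190, [110, 53, 29]), (191, [90, 6, 41]), (192, [30, 12, 44]), (193, [15, 12, 43]), (194, [30, 10, 50]), (195, [20, 13, 57]), (196, [30, 14, 55]), (197, [45, 10, 51]), (198, [28, 26, 118]), (199, [28, 24, 161]), (200, [28, 24, 161]), (201, [26, 25, 162]), (202, [26, 25, 162]), (203, [28, 23, 202]), (204, [27, 9, 251]), (205, [30, 1, 255]), (206, [30, 1, 255]), (207, [0, 0, 255]), (208, [90, 1, 255]), (209, [23, 55, 253]), (210, [25, 175, 254]), (211, [25, 165, 254]), (294, [25, 151, 253]), (295, [25, 160, 253]), (296, [90, 1, 255]), (297, [0, 0, 255]), (298, [0, 0, 255]), (299, [30, 7, 255]), (300, [18, 157, 112]), (301, [18, 168, 106]), (302, [18, 164, 143]), (303, [19, 155, 237]), (304, [25, 125, 255]), (305, [25, 127, 253]), (306, [25, 126, 253]), (307, [25, 125, 253]), (308, [26, 124, 253]), (309, [26, 123, 253]), (310, [25, 124, 253]), (311, [26, 121, 254]), (312, [26, 115, 254]), (313, [27, 115, 254]), (314, [26, 118, 254]), (315, [26, 118, 254]), (316, [24, 64, 250]), (317, [90, 2, 246]), (318, [42, 5, 246]), (319, [36, 5, 245]), (320, [35, 6, 245]), (321, [35, 6, 244])]
H [[-36.7   6.1   0.7]
 [ 38.3   6.    0.7]]
V [[ 1.1  6.  30. ]]
stop far inner [[ 1.1  0.  33.8]]
tile [[-16.3  -4.   27.4]
 [ 18.2  -4.   27.4]
 [ 19.   -3.9 -27.4]
 [-16.8  -3.9 -27.4]]
```

View pics/w6c.png

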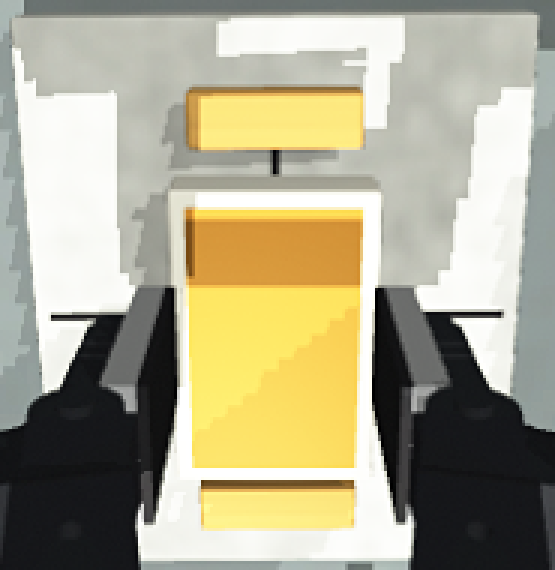

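Tile and cross agree within 1 mm, so I ease the pressure and release.

Emit:
play_rows([
  [[0, -0.006, 0, 0, 0, 0], [0, 0, 0, 0, 0, 0]],
])

```text
time: 7.25
eef_pos: [0.5944, 0.22, 0.0261]
tcp_rot: [-1.571, 0.041, -0.041]
force: [-5.6, -1.9, 9.8]
grip_width: 0.0341
```

Emit:
play_rows([
  [[0, 0, 0, 0, 0, 0], [0, 0, 0, 0, 0, 0], [0, 0, 0, 0, 0, 0], [0, 0, 0, 0, 0, 0], [0, -0.1, 0, 0, 0, 0], [0, -0.2, 0, 0, 0, 0], [0, -0.3, 0, 0, 0, 0], [0, -0.4, 0, 0, 0, 0], [0, -0.3, -0.2, 0, 0, 0], [0, 0, -0.4, 0, 0, 0], [0, 0, -0.3, 0, 0, 0], [0, 0, 0, 0, 0, 0], [0, 0, 0, 0, 0, 0]],
], gripper=0.3)

```text
time: 8.33
eef_pos: [0.5898, 0.1289, 0.1566]
tcp_rot: [-1.57, 0.042, -0.043]
force: [-0.0, 0.9, -0.1]
grip_width: 0.0559
```

Run:
```python
from h import *
s,R,t=st();m=camera_model('wrist');im=snapshot('wrist');cv2.imwrite('pics/w7.png',im)
```

```text
t 8.33 pos [0.5898 0.1289 0.1566] th -0.0539 tilt [ 0.001  0.    -1.   ] F [-0.   0.9 -0.1] w 0.0559
```

View pics/w7.png

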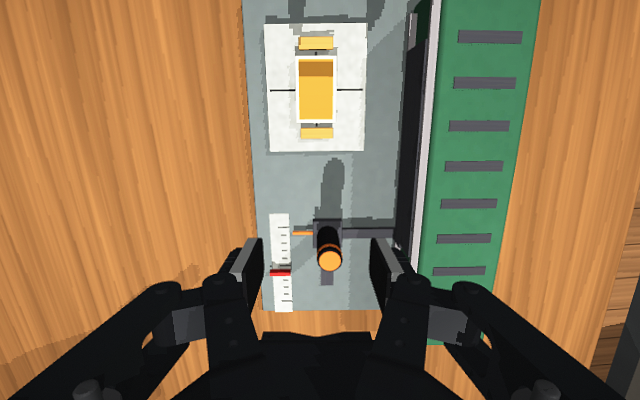

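The released tile sits squarely between the stops at (316,90), with the cross arms visible around it. The knob top is at (330,260), the pointer tip at (293,232) and the red marker at (280,271).

Run:
```python
from h import *
s,R,t=st();m=camera_model('wrist');im=cv2.imread('pics/w7.png')
hsv=cv2.cvtColor(im,cv2.COLOR_BGR2HSV)
def comp(lo,hi,roi):
    x0,y0,x1,y1=roi;k=cv2.inRange(hsv[y0:y1,x0:x1],lo,hi);n,l,stt,ce=cv2.connectedComponentsWithStats(k);i=1+np.argmax(stt[1:,4]);return ce[i]+[x0,y0],stt[i]+np.array([x0,y0,0,0,0])
ky=comp((8,150,200),(18,255,255),(312,245,348,275));print('knob',ky,plane(m,ky[0],.078))
r=comp((0,170,120),(6,255,255),(265,262,295,280));print('red',r,plane(m,r[0],.021))
o=comp((8,150,120),(18,255,255),(285,225,315,240));print('ptr',o,plane(m,o[0],.018))
o=comp((18,120,150),(30,255,255),(296,58,336,122));
w=((hsv[50:128,290:345,1]<30)&(hsv[50:128,290:345,2]>200))
print('tile paint',o,plane(m,o[0],.03), 'edges',plane(m,[(316,56),(316,123),(294.5,90),(337.5,90)],.03).round(4))
print('H',plane(m,[(280,90),(350,90)],.02).round(4))
a=-.05;y=np.array([-np.sin(a),np.cos(a)]);p=plane(m,[(293,232)],.018)[0,:2];q=plane(m,r[0],.021)[0,:2];print('travel',(p-q)@y)
todo([*plane(m,ky[0],.078)[0,:2],.1],np.pi/2-.05)
```

```text
t 8.38 pos [0.5899 0.13   0.1564] th -0.0527 tilt [ 0.001  0.    -1.   ] F [0.  0.6 0.5] w 0.056
knob (array([329.76333333, 260.28666667]), array([319, 251,  22,  20, 300])) [[0.59935497 0.08214898 0.078     ]]
red (array([279.07894737, 273.42105263]), array([270, 272,  20,   4,  76])) [[0.54584985 0.03887576 0.021     ]]
ptr (array([302.5, 232. ]), array([293, 231,  20,   3,  58])) [[0.57389917 0.08403607 0.018     ]]
tile paint (array([315.53420871,  96.829302  ]), array([ 299,   76,   34,   43, 1447])) [[0.59452824 0.21509964 0.03      ]] edges [[0.5967 0.2481 0.03  ]
 [0.5937 0.1928 0.03  ]
 [0.5766 0.2218 0.03  ]
 [0.6139 0.2198 0.03  ]]
H [[0.5629 0.2233 0.02  ]
 [0.6259 0.2199 0.02  ]]
travel 0.0465360498894094
t 8.38 pos [0.5899 0.13   0.1564] th -0.0527 tilt [ 0.001  0.    -1.   ] F [0.  0.6 0.5] w 0.056
tool shift fractions [ 0.1197  0.5638 -0.4727] turn -0.2504
```

Emit:
play_rows([
  [[0.06, 0, -0.24, 0, 0, 0], [0.06, 0, -0.24, 0, 0, 0], [0, 0, 0, 0, -0.0193, 0], [0, 0, 0, 0, -0.0193, 0], [0, 0, 0, 0, -0.0193, 0], [0, 0, 0, 0, -0.0193, 0], [0, 0, 0, 0, -0.0193, 0], [0, 0, 0, 0, -0.0193, 0], [0, 0, 0, 0, -0.0193, 0], [0, 0, 0, 0, -0.0193, 0], [0, 0, 0, 0, -0.0193, 0], [0, 0, 0, 0, -0.0193, 0], [0, 0, 0, 0, -0.0193, 0], [0, 0, 0, 0, -0.0193, 0], [0, 0, 0, 0, -0.0193, 0], [0, 0, 0, 0, 0, 0], [0, 0, 0, 0, 0, 0], [0, 0, 0, 0, 0, 0]],
])

```text
time: 9.88
eef_pos: [0.5992, 0.0822, 0.1557]
tcp_rot: [-1.232, -1.173, 1.173]
force: [-0.7, 0.1, -0.6]
grip_width: 0.0557
```

Run:
```python
from h import *
s,R,t=st();m=camera_model('wrist');im=snapshot('wrist');cv2.imwrite('pics/w8.png',im)
hsv=cv2.cvtColor(im,cv2.COLOR_BGR2HSV)
for nm,lo,hi,z in(('o',(8,150,120),(18,255,255),.078),('o18',(8,150,120),(18,255,255),.018),('r',(0,170,120),(6,255,255),.021)):
    k=cv2.inRange(hsv,lo,hi);k[:, :250]=0;k[:,400:]=0;n,l,stt,ce=cv2.connectedComponentsWithStats(k)
    for i in range(1,n):
        if 25<stt[i,4]<1000 and ce[i][1]>100:print(nm,ce[i].round(1),stt[i],plane(m,ce[i],z)[0].round(4),((plane(m,ce[i],z)[0]-s['eef_pos'])@R*1000).round(1))
```

```text
t 9.88 pos [0.5992 0.0822 0.1557] th 1.5213 tilt [-0.  0. -1.] F [-0.7  0.1 -0.6] w 0.0557
o [314.  161.5] [313 151   3  22  66] [0.5642 0.0827 0.078 ] [-1.3 77.7 35. ]
o [313.3 205.4] [301 195  25  23 430] [0.599  0.0802 0.078 ] [-2.  77.7  0.1]
o18 [314.  161.5] [313 151   3  22  66] [0.5736 0.0818 0.018 ] [ -1.7 137.7  25.5]
o18 [313.3 205.4] [301 195  25  23 430] [0.6178 0.0787 0.018 ] [ -2.6 137.7 -18.8]
r [264.4 134.7] [262 124   6  23 100] [0.5457 0.037  0.021 ] [-47.8 134.7  51.2]
```

View pics/w8.png

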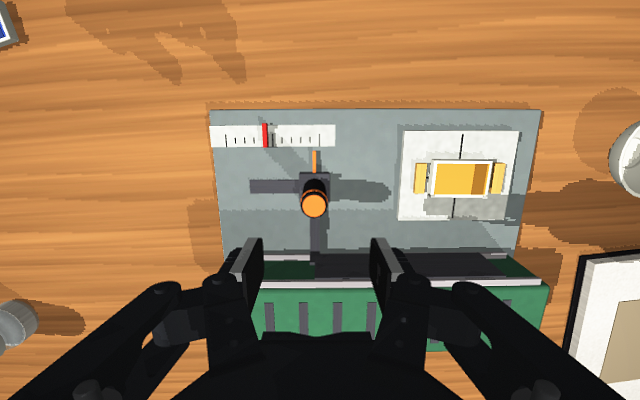

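From the robot-side view, the knob top is at (313,205), 2 mm to tool -x, the pointer at column 314 and the marker at (264,135). That gives a travel of about 46 mm, in agreement with the earlier figures. I descend and grip the knob.

Emit:
play_rows([
  [[-0.02, 0.3, 0, 0, 0, 0], [0, 0.3, 0, 0, 0, 0], [0, 0.3, 0, 0, 0, 0], [0, 0.2, 0, 0, 0, 0], [0, 0.1, 0, 0, 0, 0], [0, 0, 0, 0, 0, 0], [0, 0, 0, 0, 0, 0]],
])

```text
time: 10.52
eef_pos: [0.5995, 0.0797, 0.0364]
tcp_rot: [-1.231, -1.175, 1.174]
force: [0.3, 0.6, 0.9]
grip_width: 0.0556
```

Emit:
play_rows([
  [[0, 0, 0, 0, 0, 0], [0, 0, 0, 0, 0, 0], [0, 0, 0, 0, 0, 0], [0, 0, 0, 0, 0, 0], [0, 0, 0, 0, 0, 0], [0, 0, 0, 0, 0, 0], [0, 0, 0, 0, 0, 0]],
], gripper=-1, newtons=70)

```text
time: 11.1
eef_pos: [0.5998, 0.0801, 0.0373]
tcp_rot: [-1.232, -1.177, 1.173]
force: [-1.8, 3.0, 6.7]
grip_width: 0.0204
```

Run:
```python
from h import *
s,R,t=st();m=camera_model('wrist');im=snapshot('wrist');cv2.imwrite('pics/w9.png',im)
```

```text
t 11.1 pos [0.5998 0.0801 0.0373] th 1.5246 tilt [ 0.002  0.001 -1.   ] F [-1.8  3.   6.7] w 0.0204
```

View pics/w9.png

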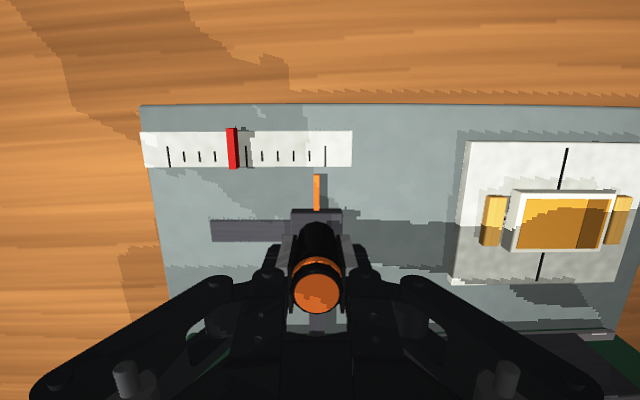

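The knob is gripped (20 mm). The pointer is at column 317, the marker at (232,148), and the strip runs level in the image, so tool -x is the pulling direction. I pull 40 mm and then check.

Emit:
play_rows([
  [[-0.05, 0, 0, 0, 0, 0], [-0.1, 0, 0, 0, 0, 0], [-0.1, 0, 0, 0, 0, 0], [-0.1, 0, 0, 0, 0, 0], [-0.05, 0, 0, 0, 0, 0], [0, 0, 0, 0, 0, 0], [0, 0, 0, 0, 0, 0], [0, 0, 0, 0, 0, 0]],
])

```text
time: 11.82
eef_pos: [0.5981, 0.041, 0.0372]
tcp_rot: [-1.231, -1.178, 1.173]
force: [0.5, 12.4, 6.0]
grip_width: 0.0203
```

```bash
cat >> h.py <<'E'
def gap(name):
    s,R,t=st();m=camera_model('wrist');im=snapshot('wrist');cv2.imwrite('pics/'+name,im)
    hsv=cv2.cvtColor(im,cv2.COLOR_BGR2HSV)
    out={}
    for nm,hr in(('o',[((7,150,90),(18,255,255))]),('r',[((0,170,80),(5,255,255)),((175,170,80),(180,255,255))])):
        k=sum(cv2.inRange(hsv,*h) for h in hr); k[225:]=0;k[:100]=0;k[:,:150]=0;k[:,440:]=0
        if nm=='o': k[:, :290]=0;k[:,345:]=0
        n,l,stt,ce=cv2.connectedComponentsWithStats(k)
        i=max(range(1,n),key=lambda i:stt[i,4]);print(nm,ce[i].round(1),stt[i])
        out[nm]=stt[i],(l==i)
    # pointer tip: columns of its farthest rows; marker: nearest rows (top face)
    so,lo=out['o'];sr,lr=out['r']
    X=lambda l,rows:np.mean([np.mean(np.nonzero(l[y])[0]) for y in rows if l[y].any()])
    for zo in(.014,.018,.022):
        ro=range(so[1]+1,so[1]+8);P=plane(m,(X(lo,ro),np.mean(list(ro))),zo)[0]
        rr=range(sr[1]+3,sr[1]+sr[3]-3);Q=plane(m,(X(lr,rr),np.mean(list(rr))),.021)[0]
        for a in(-.04,-.05):
            y=np.array([-np.sin(a),np.cos(a)]);print(zo,a,'ptr-mark along y mm',round((P-Q)[:2]@y*1000,2))
    print('cols',X(lo,ro),X(lr,rr))
E
python3 - <<'E'
from h import *
gap('w10.png')
E
```

```text
t 11.82 pos [0.5981 0.041  0.0372] th 1.5248 tilt [ 0.003  0.002 -1.   ] F [ 0.5 12.4  6. ] w 0.0203
o [316.  192.3] [313 174   7  37 186]
r [302.9 148.3] [299 128   8  41 297]
0.014 -0.04 ptr-mark along y mm 6.96
0.014 -0.05 ptr-mark along y mm 7.14
0.018 -0.04 ptr-mark along y mm 6.96
0.018 -0.05 ptr-mark along y mm 7.13
0.022 -0.04 ptr-mark along y mm 6.95
0.022 -0.05 ptr-mark along y mm 7.12
cols 316.0 302.85714285714283
```

View pics/w10.png

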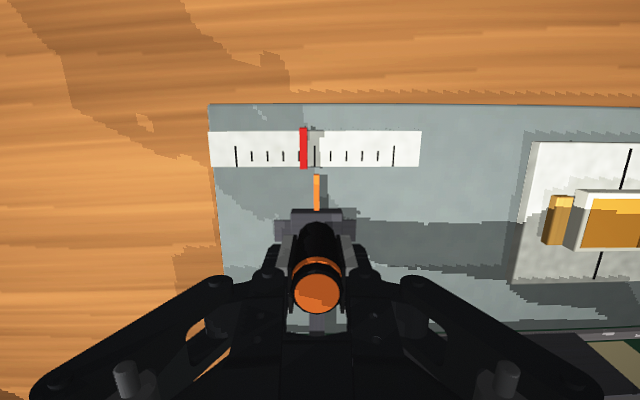

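The pointer (column 316) is now 7.0 mm short of the marker (column 303). I pull 7 mm more.

Emit:
play_rows([
  [[-0.04, 0, 0, 0, 0, 0], [-0.03, 0, 0, 0, 0, 0], [0, 0, 0, 0, 0, 0], [0, 0, 0, 0, 0, 0], [0, 0, 0, 0, 0, 0]],
])

```text
time: 12.28
eef_pos: [0.5978, 0.0342, 0.0372]
tcp_rot: [-1.231, -1.178, 1.173]
force: [-0.3, 12.1, 5.3]
grip_width: 0.0203
```

Run:
```python
from h import *
gap('w11.png')
im=cv2.imread('pics/w11.png');cv2.imwrite('pics/w11c.png',cv2.resize(im[110:230,240:400],None,fx=5,fy=5,interpolation=cv2.INTER_NEAREST))
```

```text
t 12.28 pos [0.5978 0.0342 0.0372] th 1.5251 tilt [ 0.003  0.002 -1.   ] F [-0.3 12.1  5.3] w 0.0203
o [316.  192.5] [313 174   7  37 188]
r [315.4 148.1] [312 128   7  41 255]
0.014 -0.04 ptr-mark along y mm 0.23
0.014 -0.05 ptr-mark along y mm 0.41
0.018 -0.04 ptr-mark along y mm 0.22
0.018 -0.05 ptr-mark along y mm 0.39
0.022 -0.04 ptr-mark along y mm 0.22
0.022 -0.05 ptr-mark along y mm 0.38
cols 316.0 315.3857142857143
```

View pics/w11c.png

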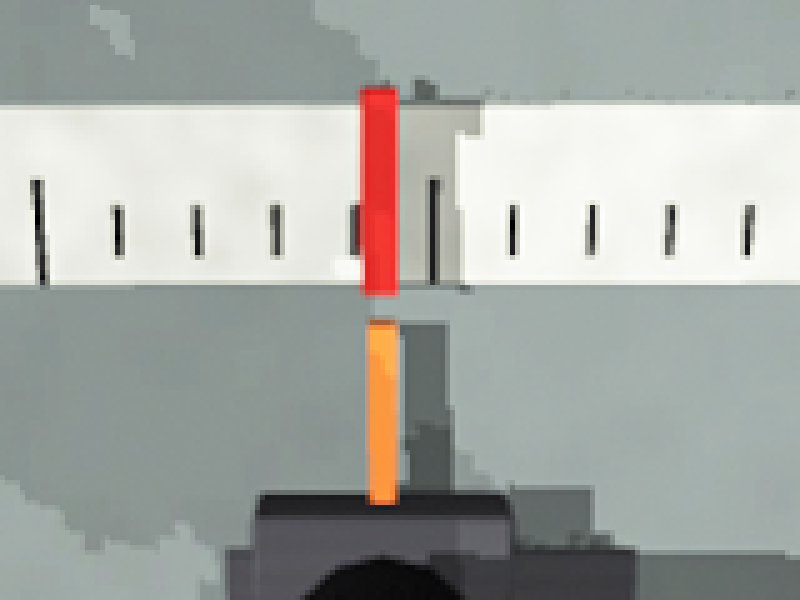

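The crop shows the pointer directly below the red marker, 0.3 mm short. I nudge it 0.3 mm, then check everything.

Emit:
play_rows([
  [[-0.003, 0, 0, 0, 0, 0], [0, 0, 0, 0, 0, 0], [0, 0, 0, 0, 0, 0], [0, 0, 0, 0, 0, 0], [0, 0, 0, 0, 0, 0], [0, 0, 0, 0, 0, 0], [0, 0, 0, 0, 0, 0], [0, 0, 0, 0, 0, 0]],
])

```text
time: 13.0
eef_pos: [0.5978, 0.034, 0.0372]
tcp_rot: [-1.231, -1.178, 1.173]
force: [0.7, 11.9, 5.5]
grip_width: 0.0207
```

Run:
```python
from h import *
gap('w12.png')
im=cv2.imread('pics/w12.png')
t=snapshot('top');cv2.imwrite('pics/t12.png',t)
a=cv2.resize(t[80:290,140:500],(800,466),interpolation=cv2.INTER_CUBIC);cv2.imwrite('pics/t12c.png',a)
```

```text
t 13.0 pos [0.5978 0.034  0.0372] th 1.5251 tilt [ 0.003  0.002 -1.   ] F [ 0.7 11.9  5.5] w 0.0207
o [316.  192.5] [313 174   7  37 188]
r [316.  147.9] [313 128   7  41 286]
0.014 -0.04 ptr-mark along y mm -0.1
0.014 -0.05 ptr-mark along y mm 0.08
0.018 -0.04 ptr-mark along y mm -0.11
0.018 -0.05 ptr-mark along y mm 0.06
0.022 -0.04 ptr-mark along y mm -0.11
0.022 -0.05 ptr-mark along y mm 0.05
cols 316.0 316.0
```

View pics/t12c.png

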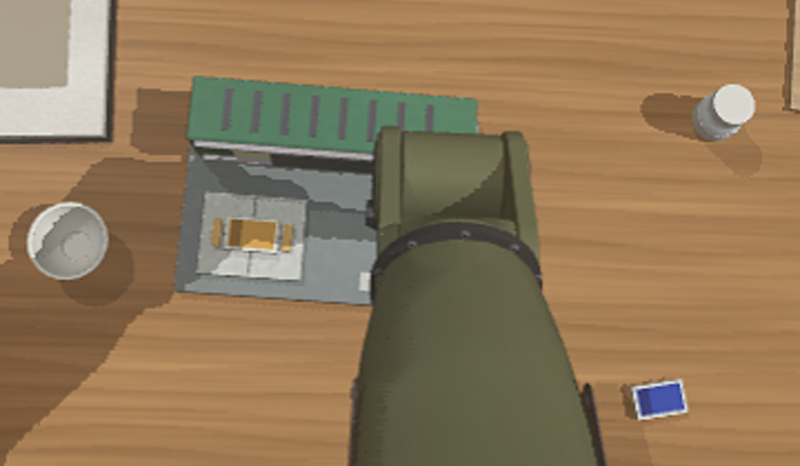

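View pics/w12.png

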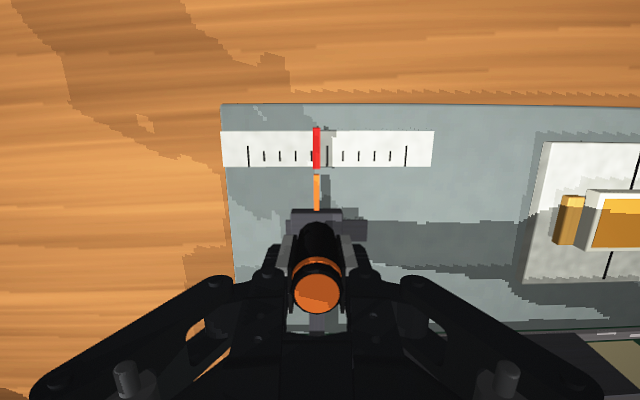

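The wrist view has pointer and marker both at column 316. In the top view the tile is centred on the cross between the stops, and the blue tile, jar and dish are where they began.

Run:
```python
from station import *
print(sign_off())
```

```text
the job is handed in; nothing more can be done
None
```

The ochre tile is flat on the stage, painted face up and released, and I handed in at about 13 s with the gripper still holding the knob at the red mark.

- **Tile:** I gripped it by its short sides and set it down between the stops with its long side running from stop to stop. Just before release it measured within about 1 mm of the cross in both directions. The wrist and top pictures afterwards show it square and centred.
- **Shutter:** I pulled the knob about 47 mm. The pointer and marker then sat in the same picture column, with a measured gap of about ±0.1 mm. A 70 N grip holds against a spring pull of about 12 N.
- **Other things:** the blue tile, the paint jar and the water dish look unmoved in the last top picture, by eye only.
- **Disagreements:** the stand yaw came out between −0.026 and −0.038 rad from the top camera, and about −0.046 rad from the wrist camera. I used the wrist value. The knob position also differed by 3 mm between views before the grasp, but the jaws closed cleanly on it.

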